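Check the sanded end of a plinth block with an engineer's square

ROBOT

A 6-joint arm with a two-finger parallel gripper is mounted at the origin on the work surface. World frame = base frame: x ahead of the robot, y to its left, z up, the work surface at z = 0. Lengths are in m, angles in rad, forces in N, time in s.
With the tool pointing down it reaches from about 0.325 to 0.85 m from the base axis. Payload 4.4 kg.
Tool frame: the origin (TCP) lies at the very end of the fingers, on their centre line; the grasp point (between the pads) lies 19 mm behind it; z points along the fingers, y is the direction in which the jaws open and shut (so a half turn about z gives the same grasp; the last joint's range is limited). The gripper opens to 94 mm and grips with 3 to 60 N. Pads are 16 mm wide; open, the fingers measure 119 mm over their backs; the gripper's body (75 mm by 177 mm) begins 78 mm behind the grasp point.
Start: joints at [-0.15, 0.207, 1.542, -0, 1.393, -0.15], TCP at [0.575, -0, 0.205] pointing down, gripper open.
Joint ranges: [-2.73, 2.73], [-0.86, 2.22], [0.23, 2.46], [-1.11, 4.25], [0.08, 2.63], [-2.82, 2.82]. Speed limits (rad/s): [2.79, 2.79, 3.14, 3.14, 3.14, 3.14].

INTERFACE

Orientations are given as a rotation vector (axis times angle).
In Python, from rig import r gives the robot as it stands.
- The arm moves only by the tool apply_moves, never from a script. Its argument "rows" is a list of rows, each a list of 3 entries, a list of its own where there are three numbers: the shift along the tool's x, y, z in m, then the turn, a rotation vector about the tool's x, y, z in degrees, then the finger opening in m, from 0 to 0.094. In form: [[[dx, dy, dz], [ax, ay, az], grip], ...]. A call has 1 to 10 rows; each row shifts and turns the commanded pose from where the row before left it, along the tool's axes as they then stand; what a row does not reach is not made up. A row lasts 1/8 s, in which the tool goes at most 62.5 mm and 10.7 degrees, less where a joint would pass 70% of its speed; a pose out of reach is approached as far as the arm can. A call with a gripper value outside its range is refused whole. The fingers move at their own pace and stop on an object; "grip_force" is the grip in N (left out, the last holds). Time passes only in rows, so rows that do not move let the fingers close. It gives the time, the measured TCP pose, the force and the opening at its end, in the units of the state.
- r.get_state(): the state, without advancing time (a new reading comes with each control period).
- r.camera(name): name is "scene" or "side" or "wrist"; returns a dict with "color" (384x512x3 uint8, red, green, blue), "camera_matrix" (3x3 intrinsics, pixels), "rvec" (rotation vector, rad) and "tvec" (3), from world to camera coordinates, as OpenCV has them. Camera axes: x right, y down, z forward; pixel columns grow to the right and rows downward; lengths in m; the calibration is good to about 2 mm. The wrist camera is an equidistant fisheye: a pixel r from the principal point sees the ray r / f radians off the axis. A picture is of the moment at which its call begins. There is no depth.
- r.sign_off(): hands the job in, once; it reports no verdict.
Trained networks look in a picture, given as the dict that the camera call returned (one of the last four; its "shot" number tells which), for a name from the list of things; names that differ only in an ending like _2 or _b are one class to them, and where a whole thing is asked for, a point or a joint stands for the part that bears it (a point fixed in the world has none). Each returns a list of dicts, best first, with "confidence" (0 to 1); they miss things now and then, are a little off and sometimes report something else, mostly with a low value. They report only what shows in the picture. A call takes as long as a camera call. They do not tell look-alikes from the thing itself.
- r.find_in(picture, target): "location" ([x, y, z] in m, in world coordinates, good to about 4 mm: the middle of the surface that is visible of it).
- r.cut_out(picture, target): "region" (384x512 bool, what is visible of it).
The state is a dict: "time": time; "joints": joint angles; "joint_vel": joint speeds; "tau": joint torques, N m; "ee_pos": TCP position; "eef_rot": TCP orientation; "wrist_force": force on the tool from outside, world axes, zero at the start; "wrist_torque": the same for the moment, N m; "opening": finger opening in m.
Only numpy, scipy, OpenCV 4.12 (cv2) and the standard library are available. Lean on these libraries where they do the work, as an engineer would, in place of code of your own. Each camera call takes 0.05 s, during which the arm holds its last target.

TASK

Take the engineer's square out of its pocket in the wooden tool block and check the sanded end of the hardwood block in the vise: with the blade still clear of the top, bring the thick stock flat against the overhanging end, then keep it there and slide the square down until the blade rests along the block's top face. Hold the square flush on both faces with a light, steady pressure of about 5 N on each for two full seconds, never with more than 15 N on either, which would bruise the wood. Then stand the square back in its pocket, fully down and let go, leaving everything else on the bench where it is.

Things in the scene. Friction and masses are not known exactly. Their poses are not given: they have to be found in the camera images.
- square: Plain steel engineer's square, about 0.4 kg, an L in one upright plane. Stock (thick leg): 18 mm thick (x), 34 mm wide (y), 96 mm tall (z). Origin: centre of the stock's foot; z up the stock, y along the blade. Pick it by gripping the stock from above across its 18 mm, high up, so that its inner face (y = +17 mm), which goes against the end of the work, stays clear of the fingers.
- square_corner (a point): Inner corner of the square, where the stock's inner face meets the blade's lower edge: y = +17, z = +74 mm from its foot, axes as square. The blade is 3 mm thick, 22 mm tall (its top flush with the stock's top) and runs 110 mm from here along +y; its lower edge is the one that goes on top of the work. Steel slides on the wood with a friction coefficient of 0.5 to 0.7.
- toolblock: Wooden tool block fixed on the bench, 84 mm (x) by 200 mm (y) by 45 mm tall, origin at the centre of its underside. Small rotary bits, up to 85 mm above the bench, stand in its +y half at x = -28 and +28 mm. The square starts in its pocket with the blade towards the block's +y, the top of the stock 106 mm above the bench.
- pocket (a point): Centre of the floor of the square's pocket, 10 mm above the bench, at y = -55 mm in the tool block, axes as the block's. The pocket is a rectangular hole 22 mm (x) by 38 mm (y), 35 mm deep, with a 2 mm chamfer at its mouth.
- vise: Grey bench vise fixed on the bench, origin at the centre of its underside. The jaws close along x, are 100 mm wide (y) and 85 mm tall; screw and handle point to -x. It grips the work: a plain hardwood block 44 mm thick (x, centred on x = 0), 170 mm long (y), 80 mm tall, level, square to the jaws and firm. Its sanded end is the upright -y end, overhanging the jaws by 37 to 53 mm.
- work_corner (a point): Where the sanded end of the hardwood block meets its top ON AVERAGE: x = 0, y = -95, z = 135 mm in the vise, axes as the vise's. The true end face is up to 8 mm farther or nearer along y and the true top up to 6 mm higher or lower: how it was clamped is not measured and must be found by touch. With the square flush, its inner corner sits on the true corner, its axes parallel to the vise's.
Not all that is in view belongs to the job. Of the things like the square, leave any that is purple; of the rest the smaller one is meant.

How it is judged:
On the way, in this order (a step that is already met when the one before it is completed fails the run):
1. the square is lifted clear of its pocket (z of square in the frame of toolblock above 0.05 m), for 0.1 s.
2. the stock (square_c0) is flat against the end of the hardwood block (plinth_c0), with the blade (square_c1) not yet on its top (contact force between square_c0 and plinth_c0 above 1 N and contact force between square_c1 and plinth_c0 below 0.2 N and y of square in the frame of vise below -0.1 m and angle between the z axis of square and the z axis of vise, either way round below 0.05 rad and angle between the y axis of square and the y axis of vise, either way round below 0.05 rad), for 0.2 s.
3. stock (square_c0) and blade (square_c1) are both pressed flush on the block, and held so for a second and a half (contact force between each of square_c0, square_c1 and plinth_c0 above 2 N and y of square in the frame of vise below -0.1 m and x of square in the frame of vise between -0.02 and 0.02 m and angle between the z axis of square and the z axis of vise, either way round below 0.02 rad and angle between the y axis of square and the y axis of vise, either way round below 0.02 rad), for 1.5 s.
At the end, for the whole second after the job is handed in: The square stands upright (within 0.06 rad) and still in its pocket of the tool block, its foot within 3 mm of the pocket's floor and within about 4 mm of its centre, let go (z of square in the frame of toolblock below 0.013 m and x of square in the frame of toolblock between -0.004 and 0.004 m and y of square in the frame of toolblock between -0.06 and -0.05 m and angle between square's own z axis and vertical below 0.06 rad and linear speed of square below 0.02 m/s); the robot touches nothing.
It fails at once if the stock (square_c0) or the blade (square_c1) is pressed on the hardwood block (plinth_c0) with more than 15 N (contact force between any of square_c0, square_c1 and plinth_c0 above 15 N).
It fails at once if something else on the bench is shifted by more than 30 mm (distance of any of stone_a, stone_b, sleeve_a, sleeve_b, sanding_block, caliper, brush, bit_case from where it was at the start of the episode above 0.03 m).
It also fails if it takes over 72 s, if anything falls off the work surface, if the arm or the gripper's body presses on something with over 40 N, if the wrist force passes 120 N, or if a joint passes its speed limit or range.

## Working session

There is one attempt and no reset: what is moved stays moved. The work goes in short steps, Python scripts to look and compute and a tool call to move; the robot and the scene stay as the last step left them, time stands still between calls to the robot, and variables do not carry over. Pictures are saved under pics/ and viewed, and the job is handed in when it is done.

Besides the shell and the picture viewer there is one more tool, called as name(argument=value, ...) on one line, values as JSON. apply_moves: Moves the arm, as the interface text tells. Its arguments: {"type":"object","properties":{"rows":{"type":"array","items":{"type":"array"}},"grip_force":{"type":"number"}},"required":["rows"]}

```bash
ls; mkdir -p pics
cat > h.py <<'E'
from rig import r
import numpy as np, cv2
from scipy.spatial.transform import Rotation as R
def save(p,n): cv2.imwrite('pics/'+n,p['color'][:,:,::-1])
E
python3 - <<'E'
from h import *
s=r.get_state(); print(s)
for n in ['scene','side','wrist']:
    p=r.camera(n); save(p,n+'0.png'); print(n,p['shot'],p['camera_matrix'],p['rvec'],p['tvec'])
    for t in ['square','toolblock','vise','work_corner','pocket','square_corner']:
        try:
            print(t,[(np.round(d['location'],3),round(d['confidence'],2)) for d in r.find_in(p,t)])
        except Exception as e: print(t,e)
E
```

```text
pics
{'time': 0.0, 'joints': array([-1.50507066e-01,  2.07412779e-01,  1.54293781e+00,  5.71971575e-06,
        1.39351037e+00, -1.50488957e-01]), 'joint_vel': array([ 0.00056628,  0.00014101, -0.00069145, -0.0006702 ,  0.00151682,
        0.00025537]), 'tau': array([-8.39226868e-05, -3.70882022e+01, -2.81415099e+01,  6.96549774e-02,
        3.60915181e-02, -1.71865345e-04]), 'ee_pos': array([5.74192439e-01, 1.09038356e-04, 2.04302589e-01]), 'eef_rot': array([-2.22016847e+00, -2.22012601e+00,  2.10488088e-03]), 'wrist_force': array([-1.19540636,  0.03401329, -0.38586807]), 'wrist_torque': array([-0.0380303 ,  0.01812151, -0.03734556]), 'opening': 0.09358308693651114}
scene 1 [[433.22707528   0.         253.81940129]
 [  0.         433.22707528 185.53906694]
 [  0.           0.           1.        ]] [ 0.7915566   2.41320816 -1.30736896] [ 0.3736935  -0.0471882   1.27969394]
square [(array([0.588, 0.203, 0.095]), 0.93), (array([0.329, 0.225, 0.109]), 0.81), (array([ 0.28 , -0.192,  0.076]), 0.58)]
toolblock [(array([0.601, 0.275, 0.043]), 0.6)]
vise [(array([ 0.594, -0.146,  0.05 ]), 
[... 831 characters left out ...]
316, 0.216, 0.113]), 0.96), (array([0.586, 0.192, 0.087]), 0.56)]
wrist 3 [[297.31863964   0.         256.67195852]
 [  0.         297.31863964 190.7707987 ]
 [  0.           0.           1.        ]] [-2.89502929e+00 -4.18402294e-04  5.24801862e-04] [-0.57359762 -0.02651102  0.38924045]
square [(array([0.596, 0.174, 0.1  ]), 0.71), (array([0.317, 0.213, 0.086]), 0.64)]
toolblock [(array([0.591, 0.165, 0.041]), 0.73)]
vise [(array([ 0.528, -0.176,  0.057]), 0.82)]
work_corner [(array([ 0.53 , -0.17 ,  0.056]), 0.81)]
pocket [(array([0.589, 0.166, 0.042]), 0.85), (array([ 0.532, -0.172,  0.054]), 0.32)]
square_corner [(array([0.324, 0.215, 0.084]), 0.79), (array([0.592, 0.174, 0.094]), 0.74)]
```

View pics/scene0.png

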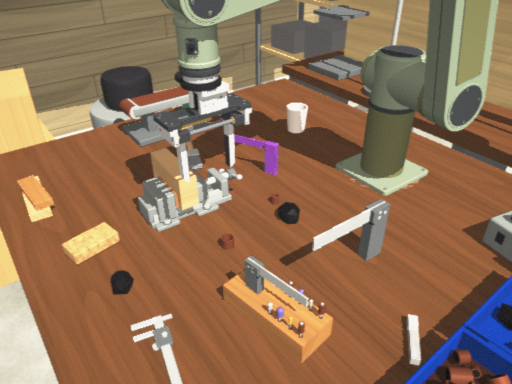

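View pics/side0.png

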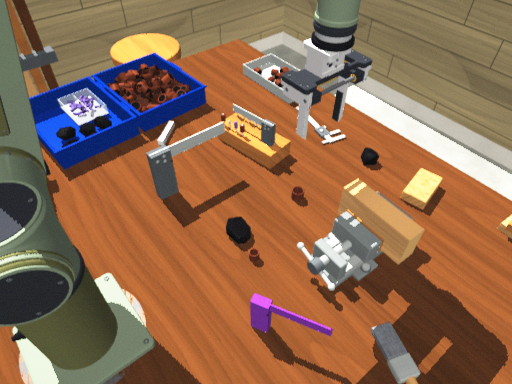

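View pics/wrist0.png

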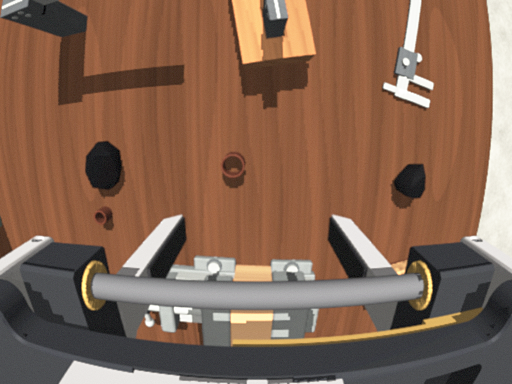

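Candidates: a grey square in the tool block (scene ~(270,280)), a larger grey square standing free (scene ~(360,230)) and a purple one (scene ~(265,152)). The purple one is excluded. The one in the tool block is the smaller grey one and stands in the pocket. I'll confirm that in an enlarged crop.

Run:
```python
import cv2,numpy as np
a=cv2.imread('pics/scene0.png');b=cv2.imread('pics/side0.png')
c=cv2.resize(a[190:360,210:410],(600,510),interpolation=2)
cv2.imwrite('pics/c1.png',c)
cv2.imwrite('pics/c2.png',cv2.resize(a[120:240,120:260],(700,600),interpolation=2))
cv2.imwrite('pics/c3.png',cv2.resize(b[160:300,290:430],(600,600),interpolation=2))
cv2.imwrite('pics/c4.png',cv2.resize(b[90:210,140:300],(800,600),interpolation=2))
```

```text
(no output)
```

View pics/c1.png

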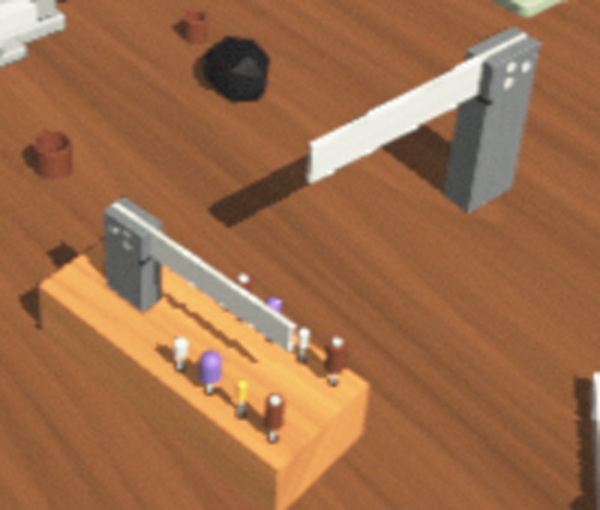

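View pics/c2.png

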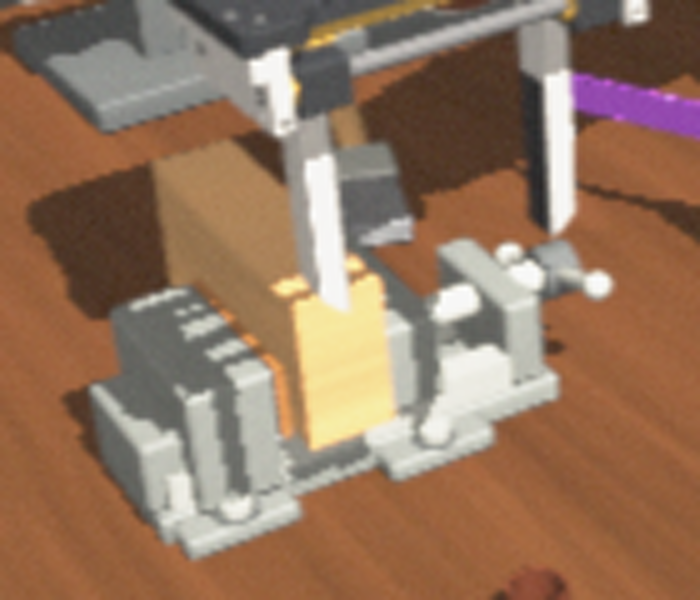

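View pics/c3.png

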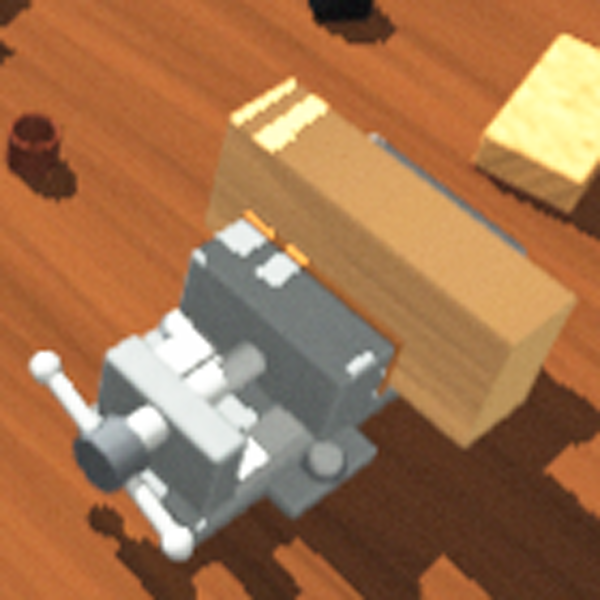

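View pics/c4.png

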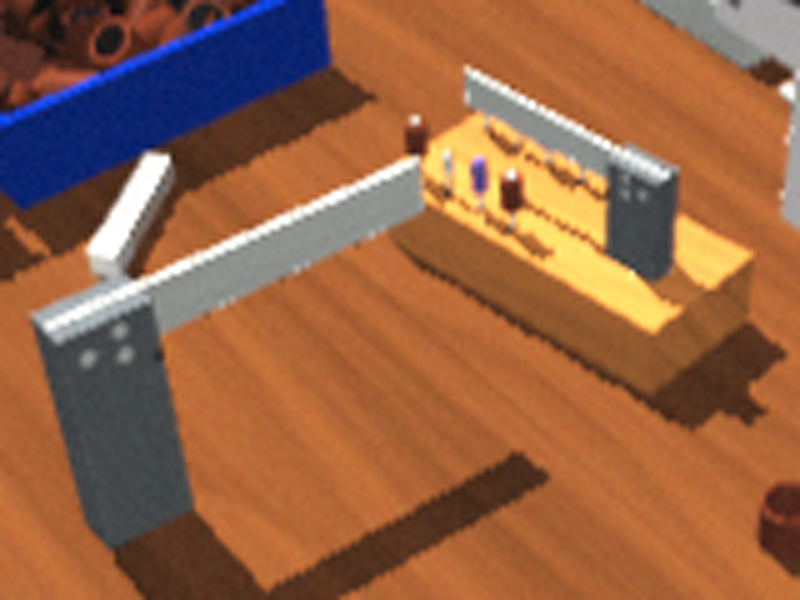

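```bash
cat >> h.py <<'E'
def ray(p,uv,fish):
    K=p['camera_matrix'];x=(uv[0]-K[0,2])/K[0,0];y=(uv[1]-K[1,2])/K[1,1]
    if fish:
        t=np.hypot(x,y);s=np.sin(t)/t if t>1e-9 else 1;d=np.array([x*s,y*s,np.cos(t)])
    else: d=np.array([x,y,1.])
    M=R.from_rotvec(p['rvec']).as_matrix();C=-M.T@p['tvec'];d=M.T@d
    return C,d/np.linalg.norm(d)
def onz(p,uv,z,fish):
    C,d=ray(p,uv,fish);return C+d*(z-C[2])/d[2]
def proj(p,X,fish):
    X=np.atleast_2d(X);M=R.from_rotvec(p['rvec']).as_matrix();c=X@M.T+p['tvec'];K=p['camera_matrix']
    if fish:
        r_=np.hypot(c[:,0],c[:,1]);t=np.arctan2(r_,c[:,2]);q=c[:,:2]/r_[:,None]*t[:,None]
    else: q=c[:,:2]/c[:,2:]
    return q*[K[0,0],K[1,1]]+[K[0,2],K[1,2]]
E
python3 - <<'E'
from h import *
K={n:0 for n in()}
sc=dict(camera_matrix=np.array([[433.227,0,253.819],[0,433.227,185.539],[0,0,1]]),rvec=np.array([0.7915566,2.41320816,-1.30736896]),tvec=np.array([0.3736935,-0.0471882,1.27969394]))
sd=dict(camera_matrix=np.array([[385.689,0,263.331],[0,385.689,194.9495],[0,0,1]]),rvec=np.array([2.2738337,-0.81345993,0.34806536]),tvec=np.array([-0.33059661,0.2617909,0.70664884]))
wr=dict(camera_matrix=np.array([[297.3186,0,256.672],[0,297.3186,190.7708],[0,0,1]]),rvec=np.array([-2.89502929,-4.18e-4,5.2e-4]),tvec=np.array([-0.57359762,-0.02651102,0.38924045]))
for p,f in((sc,0),(sd,0),(wr,1)): print('C',ray(p,(256,192),f))
S=lambda c,o,k:(np.array(c)/k+np.array(o))
for n,c in dict(L=(40,283),T=(88,256),R=(367,384),B=(280,470)).items(): print('tb scene',n,onz(sc,S(c,(210,190),3),.045,0))
for n,c in dict(nr=(755,258),nl=(655,333)).items(): print('tb side',n,onz(sd,S(c,(140,90),5),.045,0))
print('stock top scene', [onz(sc,S(c,(210,190),3),.106,0) for c in((105,210),(122,199),(162,218),(145,232))])
print('tb wrist',[onz(wr,c,.045,1) for c in((244,64),(315,54))])
s=600/140
print('work side',[onz(sd,S(c,(290,160),s),.135,0) for c in((230,122),(296,78),(575,298),(508,345))])
print('work scene',[onz(sc,S(c,(120,120),5),.135,0) for c in((152,160),(230,140),(385,278),(295,303))])
E
```

```text
C (array([0.94010535, 0.67107083, 0.66734999]), array([-0.48527065, -0.6701864 , -0.56157153]))
C (array([ 0.05550123, -0.42880449,  0.70016248]), array([ 0.43848529,  0.53407192, -0.72284012]))
C (array([0.57373026, 0.0694317 , 0.38371607]), array([-0.0025774 , -0.24807975, -0.96873619]))
tb scene L [0.64196977 0.14803997 0.045     ]
tb scene T [0.60329689 0.14659705 0.045     ]
tb scene R [0.52969974 0.33230257 0.045     ]
tb scene B [0.61062865 0.34634043 0.045     ]
tb side nr [0.6444725  0.14194355 0.045     ]
tb side nl [0.56257078 0.12904444 0.045     ]
stock top scene [array([0.6053502 , 0.17153105, 0.106     ]), array([0.59101383, 0.16973134, 0.106     ]), array([0.58114635, 0.1984439 , 0.106     ]), array([0.59686999, 0.20201937, 0.106     ])]
tb wrist [array([0.55934255, 0.13108842, 0.045     ]), array([0.64003742, 0.14489678, 0.045     ])]
work side [array([ 0.54529217, -0.11629016,  0.135     ]), array([ 0.59361744, -0.1162339 ,  0.135     ]), array([ 0.5829062, -0.2842408,  0.135    ]), array([ 0.53847747, -0.28098509,  0.135     ])]
work scene [array([ 0.58812811, -0.27249149,  0.135     ]), array([ 0.54658893, -0.26786685,  0.135     ]), array([ 0.54966849, -0.10138427,  0.135     ]), array([ 0.59339708, -0.1073303 ,  0.135     ])]
```

apply_moves(rows=[[[0.035,0.005,-0.015],[0,0,0],0.094],[[0.035,0.007,-0.015],[0,0,0],0.094],[[0.03,0.007,-0.016],[0,0,0],0.094],[[0,0,0],[0,0,0],0.094]])

```text
time: 1.55
ee_pos: [0.5951, 0.1018, 0.2531]
eef_rot: [2.216, 2.223, 0.004]
wrist_force: [0.2, -0.6, 0.5]
opening: 0.0941
```

Run:
```python
from h import *
import pickle
p=r.camera('wrist'); save(p,'w1.png'); pickle.dump(p,open('w1.pkl','wb'))
print(r.get_state()['time'],r.get_state()['ee_pos'],r.get_state()['wrist_force'])
a=p['color'][:,:,::-1]
cv2.imwrite('pics/w1c.png',cv2.resize(a[0:300,130:430],(600,600),interpolation=2))
```

```text
1.6 [0.59430294 0.10051479 0.25191412] [-0.14099008 -0.06626892  0.19616226]
```

View pics/w1.png

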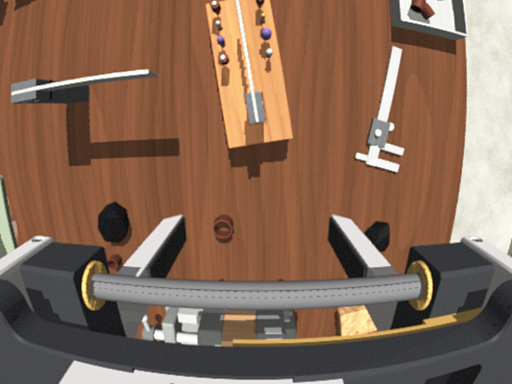

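Run:
```python
import cv2
a=cv2.imread('pics/w1.png')
cv2.imwrite('pics/w1d.png',cv2.resize(a[0:160,190:310],(600,800),interpolation=2)[:,:][200:800])
```

```text
(no output)
```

View pics/w1d.png

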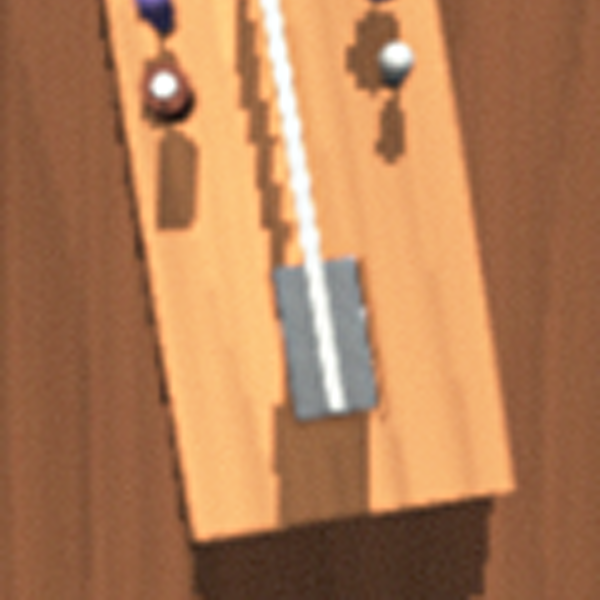

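Run:
```python
from h import *
import pickle
p=pickle.load(open('w1.pkl','rb'))
print(r.get_state()['eef_rot'], p['tvec'],p['rvec'])
S=lambda c:((c[0]+.5)/5-.5+190,(c[1]+.5)/5-.5+40)
q=np.array([onz(p,S(c),.106,1) for c in((275,270),(355,258),(378,405),(298,418))])
print(q,q.mean(0)); print('wid',np.linalg.norm(q[0]-q[1]),np.linalg.norm(q[0]-q[3]))
def ang(a,b):d=b-a;return np.degrees(np.arctan2(-d[0],d[1]))
print(ang(q[3],q[0]),ang(q[2],q[1]))
b=np.array([onz(p,S(c),.045,1) for c in((195,541),(514,490),(108,0),(445,90))])
print(b,np.linalg.norm(b[0]-b[1]),ang(b[0],b[2]),ang(b[1],b[3]))
bl=[onz(p,S(c),.106,1) for c in((336,400),(268,0))];print('blade',ang(*bl))
t=np.radians(9.7);m=(b[0]+b[1])/2
print('pocket from block',m+.045*np.array([-np.sin(t),np.cos(t),0]))
```

```text
[2.21864615e+00 2.22259409e+00 6.49752725e-04] [-0.59487783  0.05938235  0.45788867] [-2.89532059 -0.00430585 -0.0049538 ]
[[0.58087879 0.19748596 0.106     ]
 [0.59813124 0.20014211 0.106     ]
 [0.60325357 0.16792103 0.106     ]
 [0.58590311 0.16501221 0.106     ]] [0.59204168 0.18264032 0.106     ]
wid 0.017455724141027494 0.032860133909915344
8.795029462391863 9.032977006153162
[[0.55766777 0.13181638 0.045     ]
 [0.64078528 0.14559264 0.045     ]
 [0.53480911 0.27622372 0.045     ]
 [0.62208993 0.25061654 0.045     ]] 0.08425144977222017 8.994884224034047 10.093520828383634
blade 9.541308043686277
pocket from block [0.5916445  0.18306116 0.045     ]
```

apply_moves(rows=[[[-0.04,-0.003,0],[0,0,0],0.094],[[-0.045,-0.003,0],[0,0,0],0.094],[[-0.05,-0.003,0],[0,0,0],0.094],[[-0.05,-0.003,0],[0,0,0],0.094],[[-0.05,-0.003,0],[0,0,0],0.094],[[-0.05,-0.003,0],[0,0,0],0.094],[[-0.05,-0.003,0],[0,0,0],0.094],[[-0.05,-0.003,0],[0,0,0],0.094],[[-0.04,-0.003,0],[0,0,0],0.094],[[0,0,0],[0,0,0],0.094]])

```text
time: 2.85
ee_pos: [0.5647, -0.3288, 0.2498]
eef_rot: [-2.226, -2.213, 0.002]
wrist_force: [-0.1, 1.4, -1.3]
opening: 0.0941
```

Run:
```python
from h import *
import pickle
P={n:r.camera(n) for n in('wrist','side','scene')}; pickle.dump(P,open('w2.pkl','wb'))
s=r.get_state();print(s['time'],s['ee_pos'],s['eef_rot'],s['wrist_force'])
for n in P: save(P[n],n+'2.png')
a=P['side']['color'][:,:,::-1]
cv2.imwrite('pics/s2c.png',cv2.resize(a[170:290,320:440],(600,600),interpolation=2))
a=P['scene']['color'][:,:,::-1]
cv2.imwrite('pics/sc2c.png',cv2.resize(a[120:240,120:260],(700,600),interpolation=2))
```

```text
3.0 [ 0.56621075 -0.32463359  0.25065003] [-2.22074714e+00 -2.21955802e+00 -7.01018067e-05] [0.16788401 1.45611825 0.19995687]
```

View pics/wrist2.png

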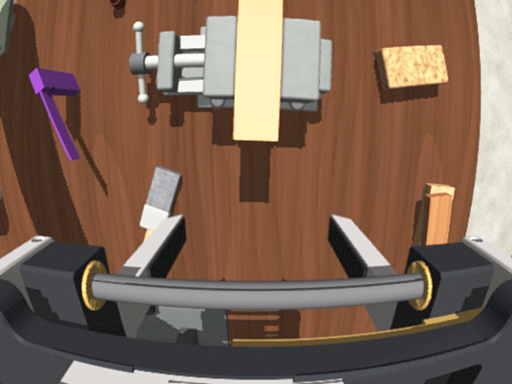

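View pics/s2c.png

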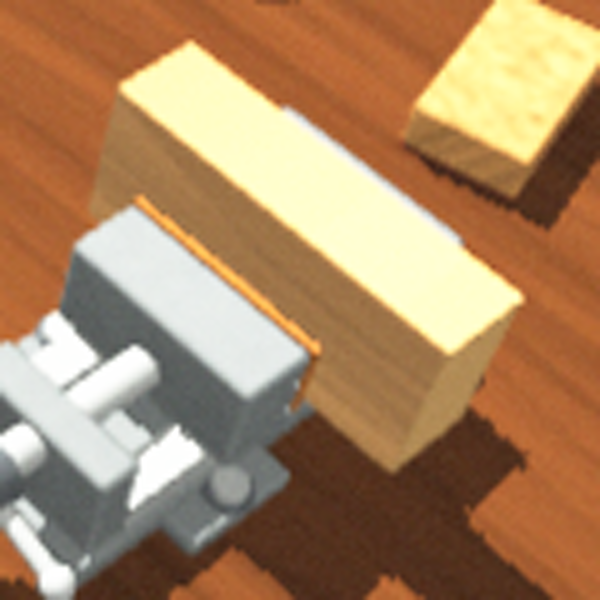

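View pics/sc2c.png

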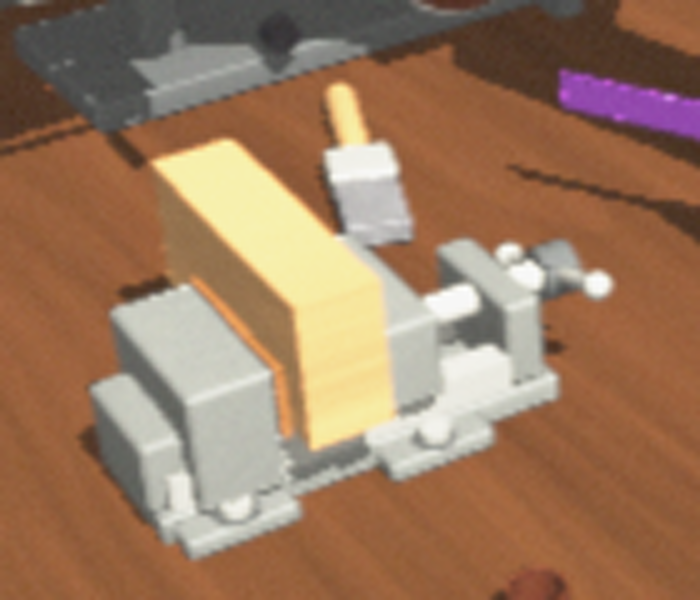

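Run:
```python
from h import *
import pickle
from scipy.optimize import least_squares
P=pickle.load(open('w2.pkl','rb'))
a=P['wrist']['color'].astype(int)
m=((a[:,:,0]>215)&(a[:,:,1]>180)&(a[:,:,2]<190)).astype(np.uint8)
# edge of work per row
rows=range(4,132,4);L=[];Rr=[]
g=a[:,:,1]-0*a[:,:,2]
for v in rows:
    c=np.where(m[v,215:300])[0]+215; L.append((c.min()-.5,v));Rr.append((c.max()+.5,v))
E=[]
for u in range(240,276,3):
    c=np.where(m[90:160,u])[0]+90; E.append((u,c.max()+.5))
print(L[0],L[-1],Rr[0],Rr[-1],E[0],E[-1])
S=lambda c,o,k:((c[0]+.5)/k-.5+o[0],(c[1]+.5)/k-.5+o[1])
side={'fl':(120,90),'fr':(190,41),'nr':(524,298),'nl':(448,355)}
scene={'nr':(152,160),'nl':(230,139),'fl':(382,277),'fr':(294,306)}
loc={'nl':(-.022,0),'nr':(.022,0),'fl':(-.022,.17),'fr':(.022,.17)}
def W(q,l):
    x,y,t,z=q;return np.array([x+l[0]*np.cos(t)-l[1]*np.sin(t),y+l[0]*np.sin(t)+l[1]*np.cos(t),z])
def locl(q,X):
    x,y,t,z=q;d=X[:2]-[x,y];return d@[np.cos(t),np.sin(t)],d@[-np.sin(t),np.cos(t)]
def res(q,use=('w','s','c')):
    o=[]
    if 'w' in use:
        for c in L:o.append((locl(q,onz(P['wrist'],c,q[3],1))[0]+.022)/.001*.3)
        for c in Rr:o.append((locl(q,onz(P['wrist'],c,q[3],1))[0]-.022)/.001*.3)
        for c in E:o.append((locl(q,onz(P['wrist'],c,q[3],1))[1])/.001*.3)
    if 's' in use:
        for k,c in side.items():o+=list(proj(P['side'],W(q,loc[k]),0)[0]-S(c,(320,170),5))
    if 'c' in use:
        for k,c in scene.items():o+=list(proj(P['scene'],W(q,loc[k]),0)[0]-S(c,(120,120),5))
    return np.array(o)
for use in (('w','s','c'),('w',),('s',),('c',),('w','s'),('s','c')):
    f=least_squares(res,[.567,-.281,-.03,.13],args=(use,),loss='soft_l1')
    print(use,np.round(f.x[[0,1,3]],4),'yaw deg',np.degrees(f.x[2]),np.abs(f.fun).max())
    if len(use)==3: print(np.round(f.fun[-16:],1))
```

```text
(np.float64(238.5), 4) (np.float64(233.5), 128) (np.float64(281.5), 4) (np.float64(277.5), 128) (240, np.float64(139.5)) (273, np.float64(140.5))
('w', 's', 'c') [ 0.5621 -0.2819  0.1325] yaw deg -2.3669021200326776 1.4124464977157345
[-1.4 -0.1 -0.8  0.9 -1.   0.4 -0.5  0.3  0.3 -0.7  0.5 -1.2 -0.  -0.6
  0.5 -0.6]
('w',) [ 0.5619 -0.2813  0.1347] yaw deg -2.307127282715127 0.22756659073707858
('s',) [ 0.5643 -0.2822  0.1321] yaw deg -2.586630035842801 0.589118484137714
('c',) [ 0.5619 -0.2861  0.128 ] yaw deg -2.0414636638334627 0.33145165620703665
('w', 's') [ 0.5618 -0.2822  0.1345] yaw deg -2.4184525862361377 1.195080331801762
('s', 'c') [ 0.5643 -0.2818  0.1315] yaw deg -2.313273211038189 0.8226176633847331
```

apply_moves(rows=[[[0.05,0.0025,0],[0,0,0],0.07],[[0.056,0.0025,0],[0,0,0],0.06],[[0.056,0.0025,0],[0,0,0],0.06],[[0.056,0.0025,0],[0,0,0],0.06],[[0.056,0.0025,0],[0,0,0],0.06],[[0.056,0.0025,0],[0,0,0],0.06],[[0.056,0.0025,0],[0,0,0],0.06],[[0.056,0.0025,0],[0,0,0],0.06],[[0.046,0.0025,0.03],[0,0,0],0.06],[[0.02,0.0025,0.04],[0,0,-9.4],0.06]])

```text
time: 4.25
ee_pos: [0.5918, 0.1874, 0.1825]
eef_rot: [2.019, 2.404, 0.005]
wrist_force: [-1.0, 0.1, -0.4]
opening: 0.0604
```

apply_moves(rows=[[[0,0,0],[0,0,0],0.06],[[0,0,0],[0,0,0],0.06],[[0,0,0],[0,0,0],0.06]])

```text
time: 4.62
ee_pos: [0.5934, 0.1822, 0.184]
eef_rot: [2.033, 2.391, 0.005]
wrist_force: [1.0, 0.1, -0.2]
opening: 0.06
```

Run:
```python
from h import *
s=r.get_state();print(s['time'],s['ee_pos'],R.from_rotvec(s['eef_rot']).as_matrix().round(4),s['wrist_force'],s['opening'])
p=r.camera('wrist'); save(p,'w3.png')
```

```text
4.625 [0.59341514 0.18223974 0.18402258] [[-1.61e-01  9.87e-01  4.10e-03]
 [ 9.87e-01  1.61e-01  4.00e-04]
 [-3.00e-04  4.10e-03 -1.00e+00]] [ 1.03276029  0.13702919 -0.22867687] 0.06000621380206282
```

View pics/w3.png

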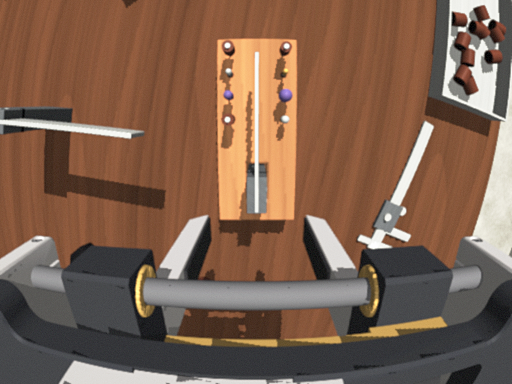

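apply_moves(rows=[[[0,0,0.03],[0,0,0],0.06],[[0,0,0.03],[0,0,0],0.06],[[0,0,0.03],[0,0,0],0.06],[[0,0,0.02],[0,0,0],0.06],[[0,0,0],[0,0,0],0.06],[[0,0,0],[0,0,0],0.06]])

```text
time: 5.42
ee_pos: [0.5933, 0.183, 0.073]
eef_rot: [2.031, 2.394, 0.003]
wrist_force: [-0.1, -0.2, -0.4]
opening: 0.06
```

Run:
```python
from h import *
s=r.get_state();print(s['time'],s['ee_pos'],s['wrist_force'],s['opening'])
p=r.camera('side'); save(p,'s4.png');a=p['color'][:,:,::-1]
cv2.imwrite('pics/s4c.png',cv2.resize(a[60:180,180:320],(700,600),interpolation=2))
```

```text
5.425 [0.59328993 0.18296324 0.07296613] [-0.11945468 -0.20561092 -0.38626727] 0.059979304141955146
```

View pics/s4c.png

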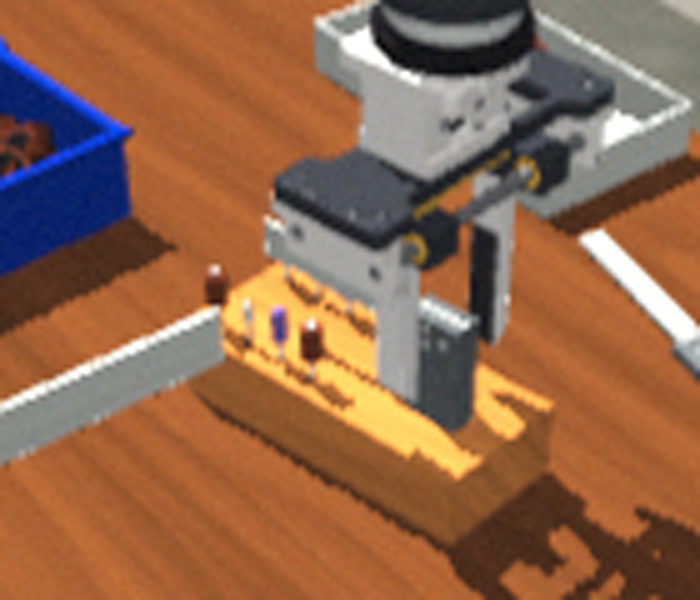

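apply_moves(rows=[[[0,0,0],[0,0,0],0.035],[[0,0,0],[0,0,0],0.022],[[0,0,0],[0,0,0],0.01],[[0,0,0],[0,0,0],0.01],[[0,0,0],[0,0,0],0.01],[[0,0,0],[0,0,0],0.01]], grip_force=40)

```text
time: 6.22
ee_pos: [0.5921, 0.183, 0.0715]
eef_rot: [2.032, 2.396, 0.0]
wrist_force: [0.8, 0.3, 0.4]
opening: 0.0176
```

Run:
```python
from h import *
s=r.get_state();print(s['time'],s['ee_pos'],R.from_rotvec(s['eef_rot']).as_matrix().round(4),s['wrist_force'],s['wrist_torque'],s['opening'])
p=r.camera('wrist'); save(p,'w5.png')
```

```text
6.225 [0.59213755 0.18298587 0.07150084] [[-1.633e-01  9.866e-01  3.000e-04]
 [ 9.866e-01  1.633e-01 -0.000e+00]
 [-0.000e+00  2.000e-04 -1.000e+00]] [0.7751156  0.26348716 0.35008413] [-0.00597998 -0.06133041  0.02776696] 0.017610247887525944
```

View pics/w5.png

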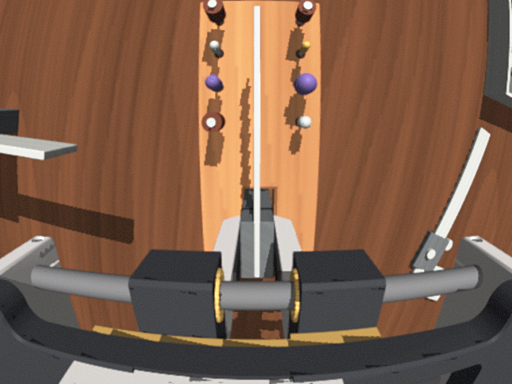

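apply_moves(rows=[[[0,0,-0.01],[0,0,0],0.01],[[0,0,-0.02],[0,0,0],0.01],[[0,0,-0.035],[0,0,0],0.01],[[0,0,-0.04],[0,0,0],0.01],[[0,0,-0.04],[0,0,0],0.01],[[0,0,-0.025],[0,0,6],0.01],[[0,0,0],[0,0,5.75],0.01],[[0,0,0],[0,0,0],0.01],[[0,0,0],[0,0,0],0.01]])

```text
time: 7.4
ee_pos: [0.5909, 0.1828, 0.2408]
eef_rot: [-2.264, -2.176, 0.003]
wrist_force: [-0.6, -0.4, -4.0]
opening: 0.0177
```

Run:
```python
from h import *
s=r.get_state();print(s['time'],s['ee_pos'],R.from_rotvec(s['eef_rot']).as_matrix().round(4),s['wrist_force'],s['wrist_torque'],s['opening'])
p=r.camera('wrist'); save(p,'w6.png')
p=r.camera('scene'); save(p,'sc6.png')
```

```text
7.4 [0.59090874 0.18284581 0.2407557 ] [[ 3.950e-02  9.992e-01 -2.600e-03]
 [ 9.992e-01 -3.950e-02 -5.000e-04]
 [-6.000e-04 -2.600e-03 -1.000e+00]] [-0.63584515 -0.40104508 -3.97839809] [-0.03672892  0.00671967  0.02611966] 0.017713341603212807
```

View pics/sc6.png

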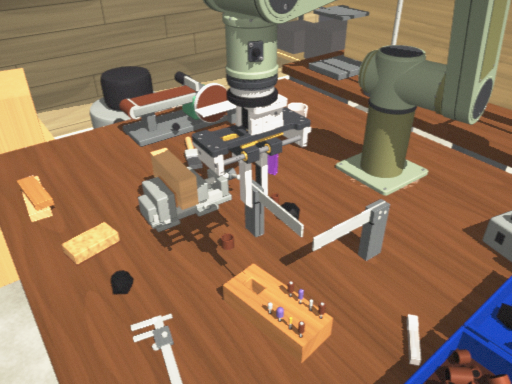

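apply_moves(rows=[[[-0.03,-0.0011,0],[0,0,0],0.01],[[-0.055,-0.0011,0],[0,0,0],0.01],[[-0.06,-0.0011,0],[0,0,0],0.01],[[-0.06,-0.0011,0],[0,0,0],0.01],[[-0.06,-0.0011,0],[0,0,0],0.01],[[-0.06,-0.0011,0],[0,0,0],0.01],[[-0.06,-0.0011,0],[0,0,0],0.01],[[-0.055,-0.0011,0],[0,0,0],0.01],[[-0.04,-0.0011,0],[0,0,0],0.01],[[-0.023,-0.0011,0],[0,0,0],0.01]])

```text
time: 8.75
ee_pos: [0.5596, -0.321, 0.2407]
eef_rot: [-2.267, -2.173, 0.0]
wrist_force: [0.5, 1.2, -4.5]
opening: 0.0176
```

apply_moves(rows=[[[0,0,0.02],[0,0,0],0.01],[[0,0,0.02],[0,0,0],0.01],[[0,0,0],[0,0,0],0.01],[[0,0,0],[0,0,0],0.01],[[0,0,0],[0,0,0],0.01],[[0,0,0],[0,0,0],0.01]])

```text
time: 9.5
ee_pos: [0.5609, -0.3192, 0.2025]
eef_rot: [2.265, 2.175, 0.0]
wrist_force: [-0.0, 1.1, -5.1]
opening: 0.0178
```

Run:
```python
from h import *
import pickle
s=r.get_state();print(s['time'],s['ee_pos'],R.from_rotvec(s['eef_rot']).as_matrix().round(4),s['wrist_force'],s['wrist_torque'],s['opening'])
P={n:r.camera(n) for n in('wrist','side','scene')}; pickle.dump(P,open('w7.pkl','wb'))
for n in P: save(P[n],n+'7.png')
a=P['side']['color'][:,:,::-1]
cv2.imwrite('pics/s7c.png',cv2.resize(a[130:290,320:480],(600,600),interpolation=2))
```

```text
9.5 [ 0.56093968 -0.31921579  0.20249335] [[ 0.0407  0.9992  0.0014]
 [ 0.9992 -0.0407 -0.0011]
 [-0.001   0.0015 -1.    ]] [-0.04893344  1.06568221 -5.14747801] [-0.02692511 -0.07776146 -0.02181914] 0.01782313218967592
```

View pics/wrist7.png

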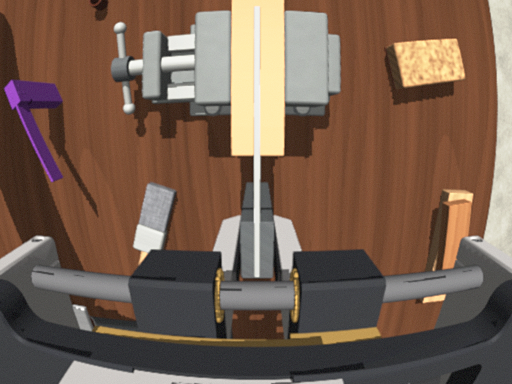

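View pics/s7c.png

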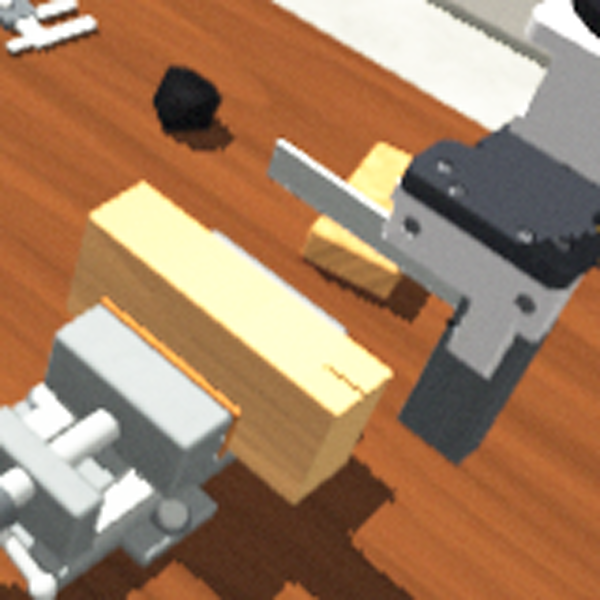

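apply_moves(rows=[[[0,0,0.015],[0,0,0],0.01],[[0,0,0.02],[0,0,0],0.01],[[0,0,0.02],[0,0,0],0.01],[[0,0,0.009],[0,0,0],0.01],[[0,0,0],[0,0,0],0.01],[[0.005,0,0],[0,0,0],0.01],[[0.003,0,0],[0,0,0],0.01],[[0,0,0],[0,0,0],0.01]])

```text
time: 10.65
ee_pos: [0.5612, -0.311, 0.1383]
eef_rot: [2.265, 2.175, 0.0]
wrist_force: [0.1, 0.3, -4.9]
opening: 0.0175
```

```bash
cat > avg.py <<'E'
from h import *
def avg(n=6):
    F=[];T=[];X=[];A=[]
    for i in range(n):
        p=r.camera('side');s=r.get_state()
        F.append(s['wrist_force']);T.append(s['wrist_torque']);X.append(s['ee_pos']);A.append(R.from_rotvec(s['eef_rot']).as_matrix())
    F=np.array(F);print('t',s['time'],'F',F.mean(0).round(2),'sd',F.std(0).round(2),'T',np.mean(T,0).round(3),'sd',np.std(T,0).round(3),'X',np.mean(X,0).round(4),'sd',np.std(X,0).round(4));print(np.mean(A,0).round(4)[:, :].tolist(),s['opening'])
    return p
E
python3 - <<'E'
from avg import *
p=avg();save(p,'s8.png')
cv2.imwrite('pics/s8c.png',cv2.resize(p['color'][130:290,320:480,::-1],(600,600),interpolation=2))
E
```

```text
t 10.95 F [-0.11  0.05 -4.51] sd [0.45 0.41 0.49] T [-0.043  0.023  0.034] sd [0.03  0.018 0.02 ] X [ 0.5609 -0.3112  0.1378] sd [0.0001 0.0001 0.0002]
[[0.0409, 0.9992, 0.0005], [0.9992, -0.0409, -0.0004], [-0.0004, 0.0005, -1.0]] 0.017840640992281775
```

View pics/s8c.png

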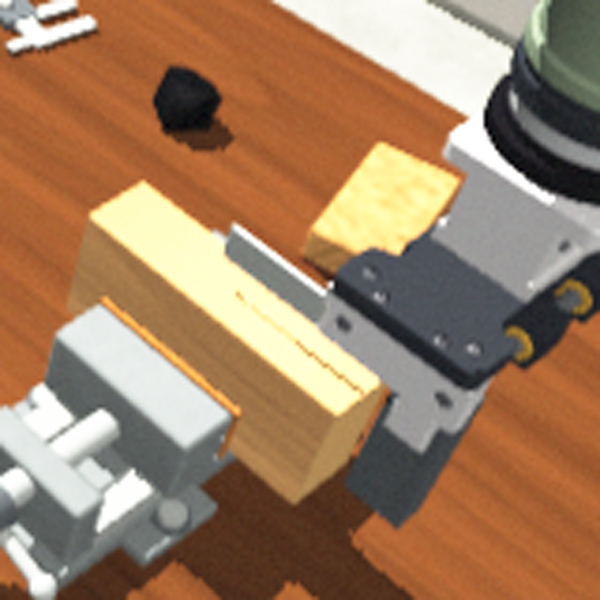

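apply_moves(rows=[[[0.003,0,0],[0,0,0],0.01],[[0.002,0,0],[0,0,0],0.01],[[0.001,0,0],[0,0,0],0.01],[[0.001,0,0],[0,0,0],0.01]])

```text
time: 11.45
ee_pos: [0.561, -0.304, 0.1374]
eef_rot: [-2.266, -2.176, 0.0]
wrist_force: [0.2, -0.7, -4.7]
opening: 0.0179
```

apply_moves(rows=[[[0.0005,0,0],[0,0,0],0.01],[[0.0005,0,0],[0,0,0],0.01]])

```text
time: 11.7
ee_pos: [0.561, -0.3032, 0.1375]
eef_rot: [2.266, 2.175, -0.0]
wrist_force: [-0.4, 0.8, -4.7]
opening: 0.0179
```

apply_moves(rows=[[[0.0005,0,0],[0,0,0],0.01],[[0.0005,0,0],[0,0,0],0.01]])

```text
time: 11.95
ee_pos: [0.561, -0.3021, 0.1374]
eef_rot: [-2.267, -2.175, -0.0]
wrist_force: [0.6, -0.0, -4.5]
opening: 0.0179
```

apply_moves(rows=[[[0.0005,0,0],[0,0,0],0.01],[[0.0005,0,0],[0,0,0],0.01]])

```text
time: 12.2
ee_pos: [0.5611, -0.3011, 0.1374]
eef_rot: [-2.267, -2.175, 0.0]
wrist_force: [-0.2, 0.3, -4.5]
opening: 0.0176
```

apply_moves(rows=[[[0.0005,0,0],[0,0,0],0.01],[[0.0005,0,0],[0,0,0],0.01]])

```text
time: 12.45
ee_pos: [0.5612, -0.3001, 0.1375]
eef_rot: [-2.267, -2.175, 0.0]
wrist_force: [0.7, 0.7, -4.4]
opening: 0.0178
```

apply_moves(rows=[[[0.0005,0,0],[0,0,0],0.01],[[0.0005,0,0],[0,0,0],0.01]])

```text
time: 12.7
ee_pos: [0.5612, -0.2991, 0.1374]
eef_rot: [-2.267, -2.175, -0.0]
wrist_force: [0.7, 0.5, -3.9]
opening: 0.0175
```

apply_moves(rows=[[[0.0005,0,0],[0,0,0],0.01],[[0.0005,0,0],[0,0,0],0.01]])

```text
time: 12.95
ee_pos: [0.5613, -0.2981, 0.1375]
eef_rot: [2.266, 2.175, 0.0]
wrist_force: [-0.4, 0.1, -4.0]
opening: 0.0181
```

apply_moves(rows=[[[0.0005,0,0],[0,0,0],0.01],[[0.0005,0,0],[0,0,0],0.01]])

```text
time: 13.2
ee_pos: [0.5613, -0.2978, 0.1375]
eef_rot: [2.266, 2.175, -0.001]
wrist_force: [-0.2, -1.6, -4.7]
opening: 0.0175
```

```bash
python3 -c "
from avg import *
avg(4)"
```

```text
t 13.4 F [-0.43 -2.1  -4.95] sd [0.47 0.46 0.09] T [-0.48   0.026  0.018] sd [0.045 0.025 0.019] X [ 0.5612 -0.2977  0.1375] sd [0. 0. 0.]
[[0.0411, 0.9992, 0.0], [0.9992, -0.0411, -0.0011], [-0.0011, 0.0001, -1.0]] 0.017702661232116952
```

apply_moves(rows=[[[0.0004,0,0],[0,0,0],0.01],[[0,0,0],[0,0,0],0.01],[[0,0,0],[0,0,0],0.01],[[0,0,0.001],[0,0,0],0.01],[[0,0,0.0015],[0,0,0],0.01],[[0,0,0.002],[0,0,0],0.01],[[0,0,0.002],[0,0,0],0.01],[[0,0,0.002],[0,0,0],0.01],[[0,0,0.0015],[0,0,0],0.01]])

```text
time: 14.52
ee_pos: [0.5623, -0.2978, 0.1288]
eef_rot: [2.264, 2.173, 0.001]
wrist_force: [-0.2, -5.4, -2.7]
opening: 0.0177
```

Run:
```python
from avg import *
p=avg(3);save(p,'s9.png')
cv2.imwrite('pics/s9c.png',cv2.resize(p['color'][130:290,320:480,::-1],(600,600),interpolation=2))
```

```text
t 14.675 F [ 0.52 -4.58 -2.18] sd [0.34 0.31 0.14] T [-1.056  0.029 -0.015] sd [0.044 0.051 0.038] X [ 0.5623 -0.2978  0.1286] sd [0. 0. 0.]
[[0.0412, 0.9991, 0.0026], [0.9991, -0.0412, -0.0022], [-0.0021, 0.0027, -1.0]] 0.017820712798965854
```

View pics/s9c.png

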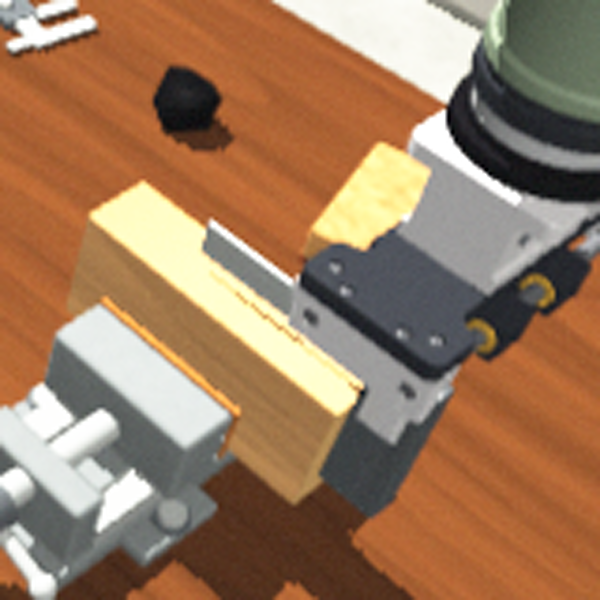

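apply_moves(rows=[[[0,0,0.001],[0,0,0],0.01],[[0,0,0.001],[0,0,0],0.01],[[0,0,0.001],[0,0,0],0.01]])

```text
time: 15.05
ee_pos: [0.5624, -0.2978, 0.1259]
eef_rot: [2.264, 2.173, 0.001]
wrist_force: [-0.7, -4.6, -1.2]
opening: 0.0178
```

apply_moves(rows=[[[0,0,0.001],[0,0,0],0.01],[[0,0,0.001],[0,0,0],0.01]])

```text
time: 15.3
ee_pos: [0.5624, -0.2978, 0.1239]
eef_rot: [2.264, 2.173, 0.001]
wrist_force: [-0.9, -5.3, -1.0]
opening: 0.018
```

apply_moves(rows=[[[0,0,0.0005],[0,0,0],0.01],[[0,0,0.0005],[0,0,0],0.01]])

```text
time: 15.55
ee_pos: [0.5624, -0.2978, 0.1229]
eef_rot: [2.264, 2.173, 0.001]
wrist_force: [0.2, -6.1, -0.9]
opening: 0.0179
```

apply_moves(rows=[[[0,0,0.0005],[0,0,0],0.01],[[0,0,0.0005],[0,0,0],0.01]])

```text
time: 15.8
ee_pos: [0.5624, -0.2978, 0.1219]
eef_rot: [2.264, 2.173, 0.001]
wrist_force: [0.1, -4.2, -1.4]
opening: 0.018
```

apply_moves(rows=[[[0,0,0.0005],[0,0,0],0.01],[[0,0,0.0005],[0,0,0],0.01]])

```text
time: 16.05
ee_pos: [0.5624, -0.2979, 0.121]
eef_rot: [2.264, 2.173, 0.001]
wrist_force: [-0.1, -5.0, -1.6]
opening: 0.0176
```

apply_moves(rows=[[[0,0,0.0005],[0,0,0],0.01],[[0,0,0.0005],[0,0,0],0.01]])

```text
time: 16.3
ee_pos: [0.5625, -0.2978, 0.12]
eef_rot: [2.264, 2.173, 0.001]
wrist_force: [-0.5, -5.0, -1.1]
opening: 0.0176
```

apply_moves(rows=[[[0,0,0.0005],[0,0,0],0.01],[[0,0,0.0005],[0,0,0],0.01]])

```text
time: 16.55
ee_pos: [0.5625, -0.2979, 0.1191]
eef_rot: [2.264, 2.173, 0.001]
wrist_force: [-1.3, -5.6, 0.4]
opening: 0.0177
```

Run:
```python
from avg import *
p=avg(2);save(p,'s10.png')
p2=r.camera('scene');save(p2,'sc10.png')
cv2.imwrite('pics/s10c.png',np.hstack([cv2.resize(p['color'][130:290,320:440,::-1],(390,520),interpolation=2),cv2.resize(p2['color'][110:230,130:220,::-1],(390,520),interpolation=2)]))
```

```text
t 16.65 F [-0.37 -5.78 -0.49] sd [0.25 0.2  0.38] T [-0.857  0.111  0.018] sd [0.022 0.036 0.011] X [ 0.5625 -0.2979  0.1191] sd [0. 0. 0.]
[[0.0413, 0.9991, 0.003], [0.9991, -0.0413, -0.0022], [-0.0021, 0.0031, -1.0]] 0.017880184174594284
```

View pics/s10c.png

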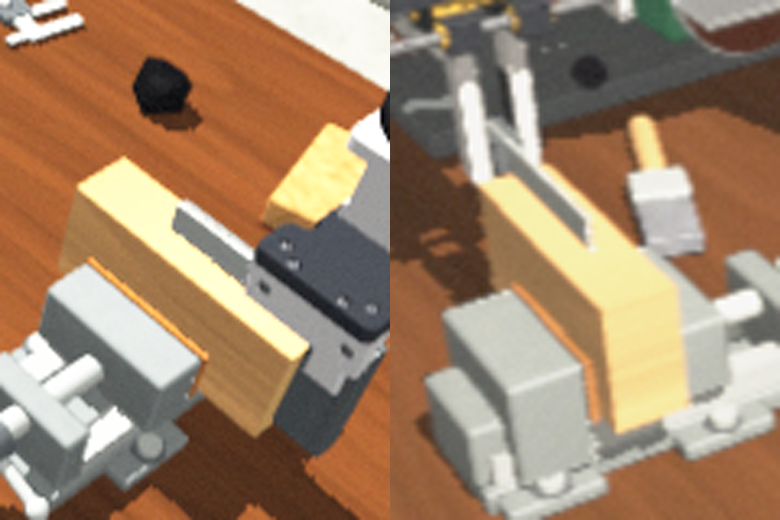

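apply_moves(rows=[[[0,0,0.0004],[0,0,0],0.01],[[0,0,0.0004],[0,0,0],0.01]])

```text
time: 16.95
ee_pos: [0.5625, -0.2979, 0.119]
eef_rot: [2.264, 2.172, 0.001]
wrist_force: [-1.5, -5.5, 2.5]
opening: 0.0178
```

```bash
python3 -c "
from avg import *
avg(3)"
```

```text
t 17.1 F [-1.29 -5.46  1.  ] sd [0.59 0.22 0.35] T [-0.597  0.211  0.037] sd [0.031 0.013 0.019] X [ 0.5625 -0.2979  0.1189] sd [0. 0. 0.]
[[0.0414, 0.9991, 0.0032], [0.9991, -0.0414, -0.0021], [-0.002, 0.0033, -1.0]] 0.01800350791581766
```

apply_moves(rows=[[[0,0,0.0003],[0,0.15,0],0.01],[[0,0,0.0003],[0,0,0],0.01],[[0,0,0],[0,0,0],0.01]])

```text
time: 17.48
ee_pos: [0.5626, -0.2978, 0.1187]
eef_rot: [2.265, 2.174, 0.004]
wrist_force: [-3.0, -4.6, 4.7]
opening: 0.0178
```

```bash
python3 -c "
from avg import *
avg(4)"
```

```text
t 17.675 F [-2.39 -4.42  5.71] sd [0.49 0.39 0.61] T [-0.542  0.379  0.035] sd [0.032 0.02  0.024] X [ 0.5626 -0.2979  0.1187] sd [0. 0. 0.]
[[0.0412, 0.9991, 0.0033], [0.9992, -0.0412, 0.0001], [0.0003, 0.0033, -1.0]] 0.01789295061101912
```

apply_moves(rows=[[[0.0001,0,-0.0003],[0,0,0],0.01],[[0,0,0],[0,0,0],0.01]])

```text
time: 17.92
ee_pos: [0.5626, -0.2979, 0.1187]
eef_rot: [2.265, 2.174, 0.004]
wrist_force: [-1.6, -4.9, 4.0]
opening: 0.0181
```

```bash
python3 -c "
from avg import *
avg(4)"
```

```text
t 18.125 F [-1.77 -4.94  4.7 ] sd [0.34 0.45 0.46] T [-0.62   0.302  0.032] sd [0.029 0.025 0.011] X [ 0.5626 -0.2979  0.1187] sd [0. 0. 0.]
[[0.0412, 0.9991, 0.0033], [0.9992, -0.0412, -0.0], [0.0001, 0.0033, -1.0]] 0.017459541776363854
```

apply_moves(rows=[[[0,0,-0.0004],[0,0,0],0.01],[[0,0,0],[0,0,0],0.01]])

```text
time: 18.38
ee_pos: [0.5625, -0.2979, 0.1187]
eef_rot: [2.265, 2.174, 0.004]
wrist_force: [-0.7, -5.7, 2.4]
opening: 0.0181
```

```bash
python3 -c "
from avg import *
avg(5)"
```

```text
t 18.625 F [-0.96 -5.57  2.45] sd [0.21 0.14 0.35] T [-0.694  0.193  0.027] sd [0.028 0.039 0.048] X [ 0.5626 -0.2979  0.1187] sd [0. 0. 0.]
[[0.0412, 0.9991, 0.0033], [0.9991, -0.0412, 0.0001], [0.0002, 0.0033, -1.0]] 0.01784702869179932
```

apply_moves(rows=[[[0,0,0],[0,0,0],0.01],[[0,0,0],[0,0,0],0.01],[[0,0,0],[0,0,0],0.01],[[0,0,0],[0,0,0],0.01],[[0,0,0],[0,0,0],0.01],[[0,0,0],[0,0,0],0.01],[[0,0,0],[0,0,0],0.01],[[0,0,0],[0,0,0],0.01],[[0,0,0],[0,0,0],0.01],[[0,0,0],[0,0,0],0.01]])

```text
time: 19.88
ee_pos: [0.5626, -0.2979, 0.1187]
eef_rot: [2.265, 2.174, 0.004]
wrist_force: [-1.4, -5.5, 2.9]
opening: 0.0176
```

Run:
```python
from avg import *
p=avg(3);save(p,'s11.png')
p2=r.camera('scene');save(p2,'sc11.png')
p3=r.camera('wrist');save(p3,'w11.png')
cv2.imwrite('pics/s11c.png',np.hstack([cv2.resize(p['color'][130:290,320:440,::-1],(390,520),interpolation=2),cv2.resize(p2['color'][110:230,130:220,::-1],(390,520),interpolation=2)]))
```

```text
t 20.025 F [-0.36 -5.63  2.92] sd [0.35 0.4  0.43] T [-0.714  0.197  0.051] sd [0.009 0.022 0.038] X [ 0.5626 -0.2979  0.1187] sd [0. 0. 0.]
[[0.0412, 0.9991, 0.0033], [0.9991, -0.0412, 0.0], [0.0002, 0.0033, -1.0]] 0.017501885374091728
```

View pics/s11c.png

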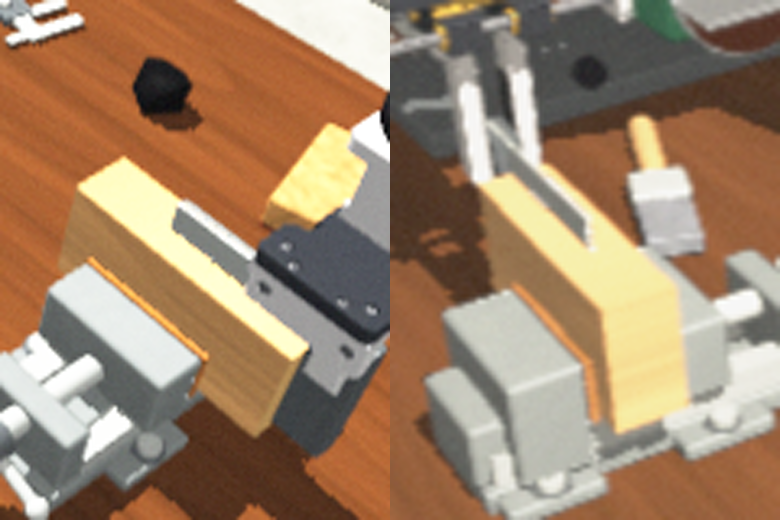

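View pics/w11.png

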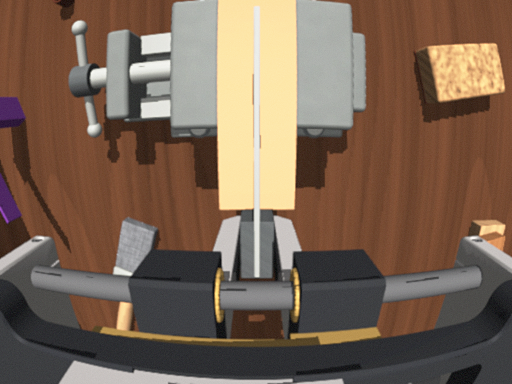

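apply_moves(rows=[[[0.0003,0,0],[0,0,0],0.01],[[0,0,0],[0,0,0],0.01],[[0,0,0],[0,0,0],0.01],[[0,0,0],[0,0,0],0.01],[[0,0,0],[0,0,0],0.01],[[0,0,0],[0,0,0],0.01],[[0,0,0],[0,0,0],0.01],[[0,0,0],[0,0,0],0.01],[[0,0,0],[0,0,0],0.01],[[0,0,0],[0,0,0],0.01]])

```text
time: 21.38
ee_pos: [0.5625, -0.2979, 0.1187]
eef_rot: [2.265, 2.173, 0.003]
wrist_force: [-0.6, -6.1, 3.5]
opening: 0.0178
```

apply_moves(rows=[[[0,0,0],[0,0,0],0.01],[[0,0,0],[0,0,0],0.01],[[0,0,0],[0,0,0],0.01],[[0,0,0],[0,0,0],0.01],[[0,0,0],[0,0,0],0.01],[[0,0,0],[0,0,0],0.01],[[0,0,0],[0,0,0],0.01],[[0,0,0],[0,0,0],0.01]])

```text
time: 22.38
ee_pos: [0.5625, -0.2979, 0.1187]
eef_rot: [2.265, 2.173, 0.003]
wrist_force: [-0.5, -6.3, 2.7]
opening: 0.0175
```

```bash
python3 -c "
from avg import *
avg(4)"
```

```text
t 22.575 F [-1.15 -6.29  2.75] sd [0.17 0.3  0.76] T [-0.773  0.181  0.049] sd [0.022 0.024 0.047] X [ 0.5625 -0.2979  0.1187] sd [0. 0. 0.]
[[0.0413, 0.9991, 0.0034], [0.9991, -0.0413, -0.0004], [-0.0003, 0.0034, -1.0]] 0.017894953684806036
```

apply_moves(rows=[[[-0.001,0,-0.0005],[0,-0.15,0],0.01],[[-0.002,0,-0.001],[0,0,0],0.01],[[-0.005,0,-0.003],[0,0,0],0.01],[[-0.012,0,-0.01],[0,0,0],0.01],[[-0.015,0,-0.025],[0,0,0],0.01],[[0,0,-0.035],[0,0,0],0.01],[[0,0,-0.035],[0,0,0],0.01],[[0,0,-0.013],[0,0,0],0.01],[[0,0,0],[0,0,0],0.01],[[0,0,0],[0,0,0],0.01]])

```text
time: 23.82
ee_pos: [0.5588, -0.3306, 0.2368]
eef_rot: [-2.264, -2.172, 0.001]
wrist_force: [0.6, -0.3, -4.6]
opening: 0.0177
```

```bash
python3 -c "
from avg import *
p=avg(3);save(p,'s12.png')
p=r.camera('wrist');save(p,'w12.png')
import pickle;pickle.dump(p,open('w12.pkl','wb'))
"
```

```text
t 23.975 F [ 0.43 -0.01 -4.76] sd [0.27 0.21 0.35] T [-0.031  0.032  0.013] sd [0.018 0.028 0.014] X [ 0.5589 -0.3306  0.2368] sd [0.0001 0.0001 0.0002]
[[0.041, 0.9992, -0.0033], [0.9992, -0.041, 0.0026], [0.0024, -0.0034, -1.0]] 0.01766685506672782
```

View pics/s12.png

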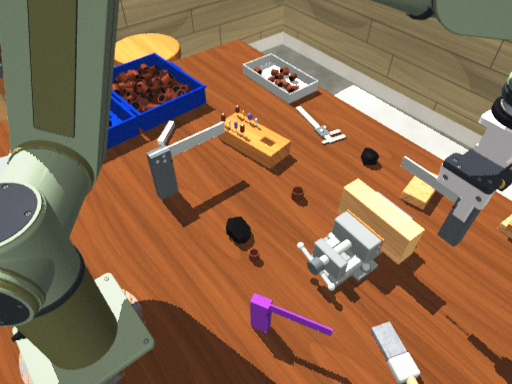

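View pics/w12.png

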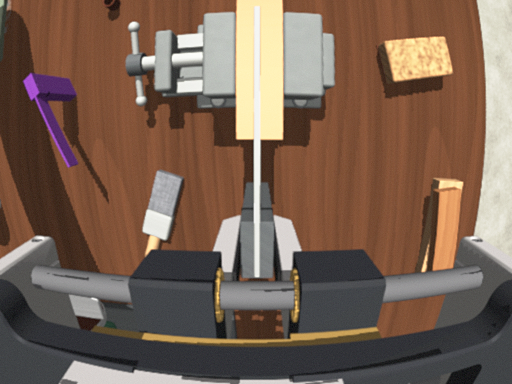

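apply_moves(rows=[[[0.03,0.0012,0],[0,0,0],0.01],[[0.055,0.0012,0],[0,0,0],0.01],[[0.06,0.0012,0],[0,0,0],0.01],[[0.06,0.0012,0],[0,0,0],0.01],[[0.06,0.0012,0],[0,0,0],0.01],[[0.06,0.0012,0],[0,0,0],0.01],[[0.06,0.0012,0],[0,0,0],0.01],[[0.055,0.0012,0],[0,0,0],0.01],[[0.045,0.0012,0],[0,0,0],0.01],[[0.0295,0.0012,0],[0,0,0],0.01]])

```text
time: 25.28
ee_pos: [0.5923, 0.1847, 0.2386]
eef_rot: [-2.263, -2.177, 0.001]
wrist_force: [-0.5, -0.3, -3.9]
opening: 0.0179
```

apply_moves(rows=[[[0,0,0],[0,0,-6],0.01],[[0,0,0],[0,0,-5.75],0.01],[[0,0,0.03],[0,0,0],0.01],[[0,0,0.03],[0,0,0],0.01],[[0,0,0],[0,0,0],0.01],[[0,0,0],[0,0,0],0.01],[[0,0,0],[0,0,0],0.01],[[0,0,0],[0,0,0],0.01]])

```text
time: 26.28
ee_pos: [0.5939, 0.1824, 0.1808]
eef_rot: [2.031, 2.395, 0.003]
wrist_force: [-0.2, 0.3, -4.1]
opening: 0.0181
```

```bash
python3 -c "
from avg import *
p=avg(3);save(p,'s13.png')
p2=r.camera('wrist');save(p2,'w13.png')
p3=r.camera('scene');save(p3,'sc13.png')
cv2.imwrite('pics/c13.png',np.hstack([cv2.resize(p['color'][70:190,190:310,::-1],(400,400),interpolation=2),cv2.resize(p3['color'][200:340,200:340,::-1],(400,400),interpolation=2)]))
import pickle;pickle.dump((p,p2,p3),open('w13.pkl','wb'))
"
```

```text
t 26.425 F [-0.23  0.54 -4.14] sd [0.72 0.11 0.41] T [-0.011 -0.01   0.011] sd [0.012 0.019 0.018] X [0.5935 0.1823 0.1802] sd [0.0002 0.     0.0003]
[[-0.1633, 0.9866, 0.0015], [0.9866, 0.1633, 0.0002], [-0.0, 0.0015, -1.0]] 0.017629147011112834
```

View pics/c13.png

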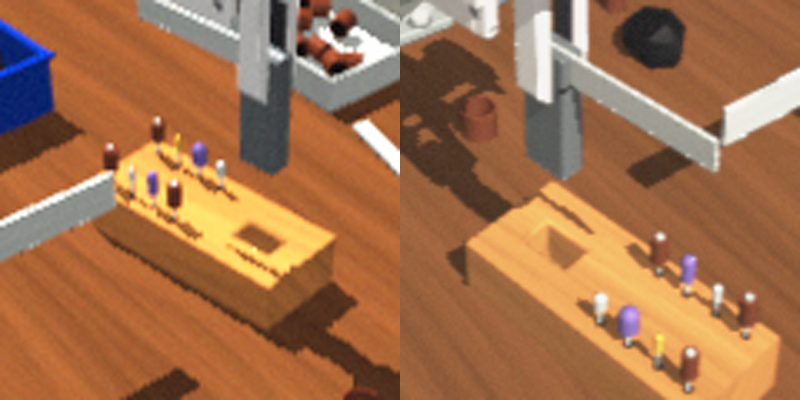

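View pics/w13.png

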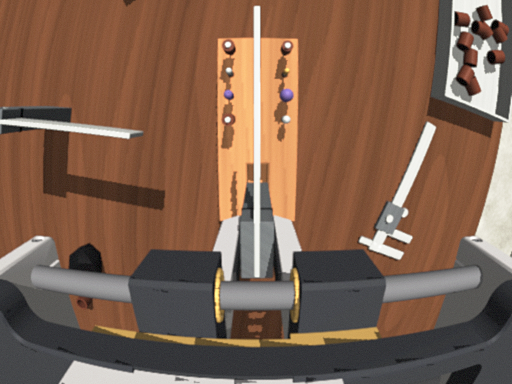

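apply_moves(rows=[[[0,0,0.02],[0,0,0],0.01],[[0,0,0.02],[0,0,0],0.01],[[0,0,0.012],[0,0,0],0.01],[[0,0,0],[0,0,0],0.01],[[0,0,0],[0,0,0],0.01],[[0,0,0],[0,0,0],0.01],[[0,0,0],[0,0,0],0.01]])

```text
time: 27.4
ee_pos: [0.5935, 0.1823, 0.1281]
eef_rot: [2.031, 2.395, 0.002]
wrist_force: [-0.8, 0.5, -4.3]
opening: 0.0178
```

```bash
python3 -c "
from avg import *
p=avg(3);save(p,'s14.png')
p3=r.camera('scene');save(p3,'sc14.png')
cv2.imwrite('pics/c14.png',np.hstack([cv2.resize(p['color'][90:170,215:295,::-1],(400,400),interpolation=2),cv2.resize(p3['color'][220:320,220:320,::-1],(400,400),interpolation=2)]))
"
```

```text
t 27.55 F [ 0.15 -0.01 -4.43] sd [0.15 0.36 0.45] T [-0.025  0.03  -0.   ] sd [0.042 0.015 0.007] X [0.5933 0.1823 0.1278] sd [0.0001 0.     0.0001]
[[-0.1633, 0.9866, 0.0009], [0.9866, 0.1633, 0.0002], [0.0, 0.001, -1.0]] 0.017900545166968585
```

View pics/c14.png

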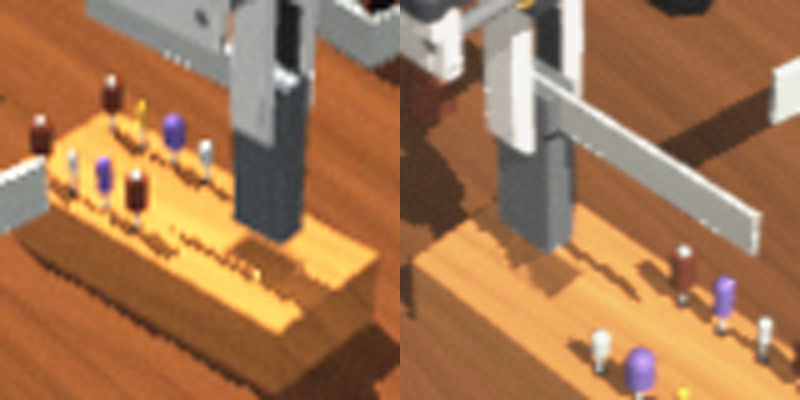

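apply_moves(rows=[[[0.0007,-0.001,0.008],[0,0,0],0.01],[[0,0,0.007],[0,0,0],0.01],[[0,0,0.004],[0,0,0],0.01],[[0,0,0.003],[0,0,0],0.01],[[0,0,0.003],[0,0,0],0.01],[[0,0,0],[0,0,0],0.01]])

```text
time: 28.35
ee_pos: [0.5917, 0.1827, 0.1017]
eef_rot: [-2.032, -2.396, 0.001]
wrist_force: [0.5, 0.1, -4.3]
opening: 0.0175
```

No contact force and 4 mm into the mouth; carry on down.

apply_moves(rows=[[[0,0,0.003],[0,0,0],0.01],[[0,0,0.004],[0,0,0],0.01],[[0,0,0.004],[0,0,0],0.01],[[0,0,0.004],[0,0,0],0.01]])

```text
time: 28.85
ee_pos: [0.5917, 0.1827, 0.0868]
eef_rot: [-2.032, -2.396, 0.0]
wrist_force: [-1.2, -1.0, -3.8]
opening: 0.018
```

apply_moves(rows=[[[0,0,0.004],[0,0,0],0.01],[[0,0,0.004],[0,0,0],0.01],[[0,0,0.003],[0,0,0],0.01],[[0,0,0.002],[0,0,0],0.01],[[0,0,0],[0,0,0],0.01]])

```text
time: 29.48
ee_pos: [0.5918, 0.1828, 0.0741]
eef_rot: [-2.032, -2.396, 0.0]
wrist_force: [0.7, 0.6, -3.8]
opening: 0.0181
```

apply_moves(rows=[[[0,0,0.001],[0,0,0],0.01],[[0,0,0.001],[0,0,0],0.01],[[0,0,0.0007],[0,0,0],0.01],[[0,0,0],[0,0,0],0.01]])

```text
time: 29.98
ee_pos: [0.5919, 0.1828, 0.0716]
eef_rot: [2.032, 2.396, 0.0]
wrist_force: [-0.2, -0.1, -4.7]
opening: 0.018
```

```bash
python3 -c "
from avg import *
p=avg(3)"
```

```text
t 30.125 F [-0.13  0.11 -3.88] sd [0.38 0.77 0.25] T [-0.071 -0.04  -0.021] sd [0.012 0.025 0.006] X [0.5919 0.1828 0.0716] sd [0. 0. 0.]
[[-0.1633, 0.9866, 0.0], [0.9866, 0.1633, 0.0], [-0.0, 0.0, -1.0]] 0.01811585697280728
```

apply_moves(rows=[[[0,0,0.0005],[0,0,0],0.01],[[0,0,0.0005],[0,0,0],0.01],[[0,0,0],[0,0,0],0.01]])

```text
time: 30.5
ee_pos: [0.592, 0.1828, 0.0715]
eef_rot: [2.032, 2.396, 0.0]
wrist_force: [-3.9, -0.7, 3.4]
opening: 0.0178
```

```bash
python3 -c "
from avg import *
p=avg(3)"
```

```text
t 30.65 F [-3.59 -0.75  4.37] sd [0.11 0.36 0.77] T [-0.185  0.858  0.011] sd [0.036 0.081 0.007] X [0.592  0.1828 0.0715] sd [0. 0. 0.]
[[-0.1634, 0.9866, 0.0002], [0.9866, 0.1634, -0.0], [-0.0001, 0.0002, -1.0]] 0.017550398845769945
```

apply_moves(rows=[[[0,0,-0.0007],[0,0,0],0.01],[[0,0,0],[0,0,0],0.02],[[0,0,0],[0,0,0],0.024],[[0,0,0],[0,0,0],0.035],[[0,0,0],[0,0,0],0.05],[[0,0,0],[0,0,0],0.05],[[0,0,0],[0,0,0],0.05]])

```text
time: 31.52
ee_pos: [0.5919, 0.1828, 0.0712]
eef_rot: [2.032, 2.396, 0.0]
wrist_force: [-0.6, -0.8, -0.3]
opening: 0.05
```

apply_moves(rows=[[[0,0,-0.01],[0,0,0],0.05],[[0,0,-0.025],[0,0,0],0.05],[[0,0,-0.035],[0,0,0],0.05],[[0,0,-0.04],[0,0,0],0.05],[[0,0,-0.04],[0,0,0],0.05],[[-0.03,0,-0.02],[0,0,0],0.05],[[-0.03,0,0],[0,0,0],0.05],[[0,0,0],[0,0,0],0.05],[[0,0,0],[0,0,0],0.05]])

```text
time: 32.65
ee_pos: [0.6015, 0.124, 0.2414]
eef_rot: [-2.032, -2.395, -0.001]
wrist_force: [-0.3, 0.1, 0.3]
opening: 0.0501
```

```bash
python3 -c "
from avg import *
import pickle
p=avg(2);save(p,'s15.png')
p2=r.camera('wrist');save(p2,'w15.png');pickle.dump(p2,open('w15.pkl','wb'))
p3=r.camera('scene');save(p3,'sc15.png')
cv2.imwrite('pics/c15.png',np.hstack([cv2.resize(p['color'][90:190,200:300,::-1],(400,400),interpolation=2),cv2.resize(p3['color'][240:340,215:315,::-1],(400,400),interpolation=2)]))
"
```

```text
t 32.75 F [-0.57  0.12 -0.57] sd [0.11 0.21 0.45] T [ 0.016 -0.018 -0.021] sd [0.002 0.037 0.036] X [0.6013 0.1244 0.2411] sd [0.     0.0001 0.0001]
[[-0.1641, 0.9864, -0.0005], [0.9864, 0.1641, 0.0004], [0.0005, -0.0005, -1.0]] 0.04972350968020787
```

View pics/c15.png

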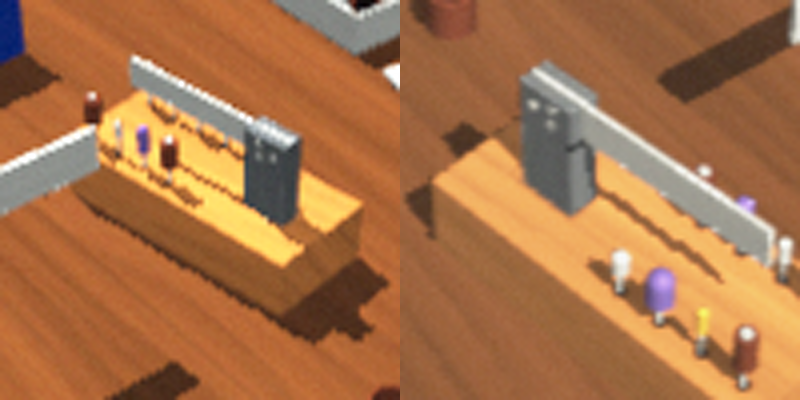

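View pics/sc15.png

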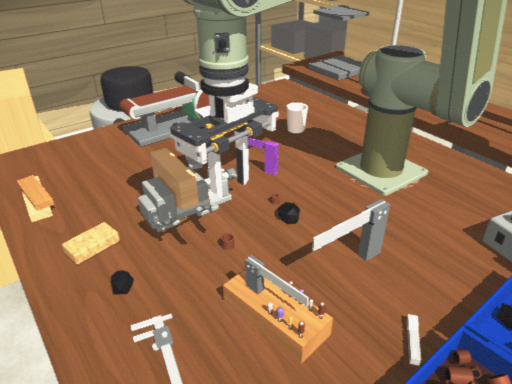

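View pics/w15.png

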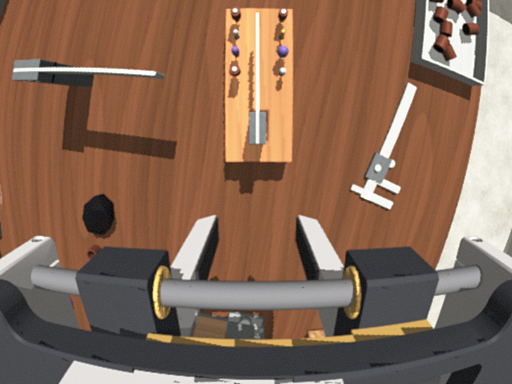

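```bash
python3 -c "
from h import *
a=cv2.imread('pics/scene0.png').astype(int);b=cv2.imread('pics/sc15.png').astype(int)
d=abs(a-b).max(2);print((d[235:360,215:345]>40).sum())
print(r.sign_off())"
```

```text
245
the job is handed in; nothing more can be done
None
```

The square was checked against the sanded end and is back in its pocket, standing and let go. I handed the job in at about 33 s of the 72 s, with no verdict reported.

- **Pick-up:** I took the smaller grey square, which stood in the tool block, and left the larger grey one and the purple one alone. I gripped the stock across its 18 mm and lifted it straight out.
- **First contact:** With the blade still about 18 mm above the top, the stock met the end face. It was held there at 2–5 N, with the tool within about 0.003 rad of upright.
- **Slide down:** I kept the stock against the end and slid the square down until the blade met the top. The blade edge was then at about 132 mm, against 132.5 mm measured from the cameras.
- **Hold:** I held it flush for over 4 s. The wrist force averaged 5.6–6.3 N horizontally and about 7 N vertically beyond the square's weight.
- **Return:** The foot reached the pocket floor at the same tool height as at the pick-up, 71.5 mm. In the last pictures the square stands upright and fully down, the gripper is clear, and nothing else looks moved.

**What I could not confirm:**
- The wrist sensor gives only total force, so friction hides how much pressed on each face. I estimate 4–10 N on the blade and about 5 N on the stock.
- Before I backed off, the vertical total briefly averaged 10 N (11 N at most), still below 15 N.
- A before-and-after comparison of the tool block area in the scene picture showed 245 changed pixels. I put that down to edges and shadow, and did not look into it.

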